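Set and lock the length stop on a sample rod

ROBOT

A 7-joint arm with a two-finger parallel gripper is mounted at the origin on the work surface. World frame = base frame: x ahead of the robot, y to its left, z up, the work surface at z = 0. Lengths are in m, angles in rad, forces in N, time in s.
With the tool pointing down it reaches from about 0.425 to 0.925 m from the base axis. Payload 6.8 kg.
Tool frame: the origin (TCP) lies at the very end of the fingers, on their centre line; the grasp point (between the pads) lies 19 mm behind it; z points along the fingers, y is the line along which they close (so a half turn about z gives the same grasp; the last joint's range is limited). The gripper opens to 85 mm and grips with 20 to 120 N. Pads are 22 mm wide; open, the fingers measure 114 mm over their backs; the gripper's body (76 mm by 85 mm) begins 54 mm behind the grasp point. The pads swing forward as they close: fully open they stand 13 mm farther back than shut.
Start: joints at [-1.394, 0.477, 0.022, 1.555, -0.011, 1.109, -0.083], TCP at [0.19, 0.648, 0.231] pointing down, gripper open.
Joint ranges: [-2.96, 2.96], [-0.34, 2.1], [-1.41, 1.46], [0.24, 2.44], [-1.37, 4.51], [0.17, 1.92], [-2.96, 2.96]. Speed limits (rad/s): [2.39, 2.39, 3.14, 3.14, 3.14, 3.14, 3.14].

INTERFACE

Orientations are given as a unit quaternion [w, x, y, z].
In Python, from station import bot gives the robot as it stands.
- The arm moves only by the tool jog_arm, never from a script. Its argument "motion" is a list of rows, each a list of 7 numbers: the turn, a rotation vector about the tool's x, y, z in rad, then the shift along the tool's x, y, z in mm, then the finger opening in mm, from 0 to 85.4. A call has 1 to 10 rows; each row is the pose to reach, as a shift and turn from the pose commanded when the call began, along the tool's axes at that moment; what a row does not reach only later rows make up. A row lasts 1/8 s, in which the tool goes at most 62.5 mm and 10.7 degrees, less where a joint would pass 70% of its speed; a pose out of reach is approached as far as the arm can. A call with a gripper value outside its range is refused whole. The fingers move at their own pace and stop on an object; "grip_force" is the grip in N (left out, the last holds). Time passes only in rows, so rows that repeat a pose let the fingers close. It gives the time, the measured TCP pose, the force, the opening and the grip force at its end, in the units of the state.
- bot.get_obs(): the state, without advancing time (a new reading comes with each control period).
- bot.read_camera(name): name is "scene" or "top"; returns a dict with "pixels" (400x640x3 uint8, red, green, blue), "camera_matrix" (3x3 intrinsics, pixels), "distortion" ([k1, k2, p1, p2, k3] as OpenCV has them; the pictures are not rectified), "T" (4x4, takes a point from camera to world coordinates). Camera axes: x right, y down, z forward; pixel columns grow to the right and rows downward; lengths in m; the calibration is good to about 2 mm. A picture is of the moment at which its call begins. There is no depth.
- bot.hand_in(): hands the job in; it is judged then, once.
Trained networks look in a picture, given as the dict that the camera call returned (one of the last four; its "shot" number tells which), for a name from the list of things; names that differ only in an ending like _2 or _b are one class to them, and where a whole thing is asked for, a point or a joint stands for the part that bears it (a point fixed in the world has none). Each returns a list of dicts, best first, with "score" (0 to 1); they miss things now and then, are a little off and sometimes report something else, mostly with a low value. They report only what shows in the picture. A call takes as long as a camera call. They do not tell look-alikes from the thing itself.
- bot.spot_in(thing, picture): "xy" ([column, row] in pixels, amid what is visible of it).
- bot.tip_of(thing, picture): "xy" ([column, row] in pixels: a listed point, or the origin of a listed thing).
The state is a dict: "t": time; "q": joint angles; "joint_vel": joint speeds; "joint_torque": joint torques, N m; "eef_pos": TCP position; "tool_rot": TCP orientation; "contact_force": force on the tool from outside, world axes, zero at the start; "torque": the same for the moment, N m; "gripper_width": opening from 0.0 (shut) to 1.0 (fully open); "grasp_force": force on a finger pad.
Only numpy, scipy, OpenCV 4.12 (cv2) and the standard library are available. Lean on these libraries where they do the work, as an engineer would, in place of code of your own. Each camera call takes 0.05 s, during which the arm holds its last target. There are 200 camera calls.

TASK

Set the saw's length stop to the sample rod lying in the trough: with the clamp lever still loose, slide the stop carriage along its rail so that its plate pushes the rod fully home against the end fence. Leave the stop plate resting against the rod, then swing the clamp lever clockwise all the way to its end to lock the carriage, and let go; do not disturb the other things on the bench.

Things in the scene. Friction and masses are not known exactly. Their poses are not given: they have to be found in the camera images.
- jig: Length-stop jig fixed to the bench: aluminium base plate 170 x 400 x 16 mm. Origin on the bench top near its middle; jig x points away from the robot (roughly), jig y along rail and trough towards the fence, z up. Steel rail 30 mm wide (z 16 to 38 mm) along y at x = -40 mm.
- trough (a point): Point in the line of the steel V-trough, at jig x = +45, y = 0, z = 24 mm. The trough runs along jig y from y = -190 to +150 mm; sides at 45 degrees, rims at z = 58 mm and x = 11 and 79 mm, open above.
- fence (a point): Centre of the face of the fixed end fence, a dark steel block 85 mm wide, top at z = 104 mm, across the trough's +y end. Face at jig x = +45, y = +150 mm, looking to -y; this point is 60 mm above the bench.
- sample: The sample: white plastic rod, diameter 50 mm, length 120 mm, about 0.33 kg, loose in the V-trough along jig y between stop plate and fence, 12 to 35 mm short of the fence at the start. Origin at the middle of its axis, 59 mm above the bench; home against the fence it is at jig y = +90 mm.
- stop_face (a point): Point on the rod-side (+y) face of the carriage's aluminium stop plate, at jig x = +45 mm, z = 85 mm. Plate 12 mm thick (back face 12 mm towards -y), spans jig x = -20 to +82 mm, z = 64 to 112 mm, with a 30 mm wide nose in the trough down to z = 45 mm. Behind it the trough is empty and open above, so it can be pushed from behind.
- stop_block (a point): Top centre of the carriage's grey block, which rides on the rail: 60 x 60 mm, z 18 to 70 mm, jig x = -70 to -10 mm. This point is at jig x = -40 mm, z = 70 mm, 30 mm behind (-y) the stop face; the block's front is flush with the stop face. The lever sits on it.
- stop (a joint): Carriage position along the rail, m: 0 = rear end, grows towards the fence (+ jig y), limit 0.16. Plate face at jig y = joint - 0.110; rod home and plate touching it = 0.140. Starts between 0 and 0.07. Loose it drags about 3 N; with the lever locked a brake shoe holds it.
- lever (a joint): Angle of the clamp lever, rad: 0 = pointing to jig -x (towards the robot), grows clockwise seen from above, 1.4 = hard stop (locked; the lever then points nearly along jig +y). Starts loose between 0 and 0.3; the brake bites from about 0.9. Turning needs 0.16 N m loose, rising to 0.35 N m at the end; it stays where it is left, springing back at most 0.05.
- lever_hub (a point): Top centre of the clamp lever's hub, on its vertical turning axis, on top of the carriage block: 85 mm in jig -x from stop_face and 30 mm behind it (-y), 98 mm above the bench; hub 28 mm diameter, z 70 to 98 mm.
- lever_tip (a point): Centre of the 22 mm ball at the lever's end, 85 mm from the hub axis, 104 mm above the bench. The black lever is a round bar of 16 mm diameter, from the hub rising gently outwards (bar axis at z = 98 mm from 28 mm out, 104 mm at the tip); there is free space of over 50 mm under its outer half.
- dark_offcut: Bystander: upright black plastic offcut, diameter 64 mm, 75 mm high, beyond the jig. Origin under its centre.
- tube_offcut: Bystander: upright white plastic tube offcut, diameter 72 mm, 55 mm high, beyond the jig. Origin under its centre.
- mallet: Bystander: hammer lying on the bench to the left of the jig. Origin near the middle of its underside.
- cap_bin: Bystander: open cardboard bin 150 x 200 x 75 mm on the bench to the right of the jig. Origin under its centre.
Things that resemble listed ones, but are neither listed nor needed, are in the scene too. What is shaped like the sample but brown or purple is not meant.

How it is judged:
On the way, in this order (a step that is already met when the one before it is completed fails the run):
1. with the lever still loose (below 0.7 rad), the rod is home against the fence and the stop plate is up against the rod (within 4 mm) (value of joint lever below 0.7 rad and value of joint stop above 0.136 m and y of sample in the frame of jig between 0.086 and 0.095 m), for 0.2 s.
2. the clamp lever is swung to its locked end (beyond 1.2 rad) (value of joint lever above 1.2 rad), for 0.2 s.
At the end, for the whole second after the job is handed in: The lever is beyond 1.2 rad (locked), the rod lies in the trough within 4 mm of the fence, the stop plate is within 4 mm of where it touches the rod at home (joint stop above 0.136), and all is at rest (value of joint lever above 1.2 rad and value of joint stop above 0.136 m and y of sample in the frame of jig between 0.086 and 0.095 m and x of sample in the frame of jig between 0.039 and 0.051 m and z of sample in the frame of jig below 0.064 m and linear speed of sample below 0.01 m/s and velocity of joint stop between -0.005 and 0.005 m/s).
It fails at once if a bystander is moved more than 30 mm (distance of any of dark_offcut, tube_offcut, mallet, cap_bin from where it was at the start of the episode above 0.03 m).
It also fails if it takes over 45 s, if anything falls off the work surface, if the arm or the gripper's body presses on something with over 40 N, if the wrist force passes 120 N, or if a joint passes its speed limit or range.

## Working session

There is one attempt and no reset: what is moved stays moved. The work goes in short steps, Python scripts to look and compute and a tool call to move; the robot and the scene stay as the last step left them, time stands still between calls to the robot, and variables do not carry over. Pictures are saved under pics/ and viewed, at most 10 in all, crops included, and the job is handed in when it is done.

Besides the shell and the picture viewer there is one more tool, called after "Request:" as name([rows], argument=value, ...), one row to a line, values as JSON. jog_arm: Moves the arm, as the interface text tells. Its arguments: {"type":"object","properties":{"motion":{"type":"array"},"grip_force":{"type":"number"}},"required":["motion"]}

```bash
mkdir -p pics; cat > h.py <<'E'
import numpy as np, cv2
from station import bot
def ray(p,xy):
    u=cv2.undistortPoints(np.array([[xy]],float),p["camera_matrix"],np.array(p["distortion"],float))[0,0]
    T=np.array(p["T"]); return T[:3,3],T[:3,:3]@np.array([u[0],u[1],1])
def atz(p,xy,z):
    o,d=ray(p,xy); return o+d*(z-o[2])/d[2]
def proj(p,X):
    T=np.linalg.inv(np.array(p["T"])); 
    return cv2.projectPoints(np.array(X,float).reshape(-1,1,3),cv2.Rodrigues(T[:3,:3])[0],T[:3,3],p["camera_matrix"],np.array(p["distortion"],float))[0].reshape(-1,2)
def tri(p,a,q,b):
    A=np.zeros((3,3));v=np.zeros(3)
    for P,xy in((p,a),(q,b)):
        o,d=ray(P,xy);d=d/np.linalg.norm(d);M=np.eye(3)-np.outer(d,d);A+=M;v+=M@o
    return np.linalg.solve(A,v)
def save(p,n,box=None,s=1):
    im=p["pixels"][:,:,::-1]
    if box: im=im[box[1]:box[3],box[0]:box[2]]
    cv2.imwrite("pics/"+n,cv2.resize(im,None,fx=s,fy=s))
E
cat > m.py <<'E'
from h import *
P={c:bot.read_camera(c) for c in("scene","top")}
for c in P: save(P[c],c+"1.png")
Z=dict(trough=.024,fence=.06,sample=.059,stop_face=.085,stop_block=.07,lever_hub=.098,lever_tip=.104,jig=0)
for n,z in Z.items():
    for c in P:
        for r in bot.tip_of(n,P[c])[:3]:
            print(n,c,np.round(r["xy"],1),round(r["score"],2),atz(P[c],r["xy"],z).round(4))
o=bot.get_obs();print(o["t"],o["eef_pos"],o["tool_rot"],o["contact_force"])
E
python3 m.py
```

```text
trough scene [330.4 226.1] 0.9 [0.6154 0.1127 0.024 ]
trough top [302.6 200.9] 0.76 [0.6175 0.1189 0.024 ]
trough top [332.  184.4] 0.61 [0.6793 0.0458 0.024 ]
fence scene [376.  221.3] 0.93 [0.6261 0.2521 0.06  ]
sample scene [308.  277.8] 0.83 [0.8806 0.074  0.059 ]
sample scene [405.  269.9] 0.79 [0.8299 0.3267 0.059 ]
sample scene [369.7 180.7] 0.66 [0.3958 0.2325 0.059 ]
sample top [239.3 134.2] 0.78 [0.7677 0.3274 0.059 ]
sample top [245.3 293.5] 0.75 [0.3426 0.2183 0.059 ]
sample top [333.1 124.6] 0.64 [0.8431 0.072  0.059 ]
stop_face scene [316.6 208.1] 0.6 [0.6071 0.0693 0.085 ]
stop_face scene [377.6 224.4] 0.44 [0.6732 0.2547 0.085 ]
stop_face scene [226.4 210.1] 0.29 [ 0.6399 -0.2049  0.085 ]
stop_face top [289.2 162.7] 0.59 [0.7019 0.1699 0.085 ]
stop_block scene [310.5 194.4] 0.91 [0.5123 0.0395 0.07  ]
stop_block top [323.7 236.7] 0.78 [0.5229 0.044  0.07  ]
stop_block top [279.6 193.6] 0.31 [0.6166 0.1807 0.07  ]
lever_hub scene [310.5 187.2] 0.51 [0.512  0.0401 0.098 ]
lever_hub top [323.2 235. ] 0.61 [0.5234 0.0463 0.098 ]
lever_tip scene [319.2 175. ] 0.48 [0.4448 0.062  0.104 ]
lever_tip top [310.2 271.6] 0.54 [0.4263 0.0626 0.104 ]
jig scene [334.5 224.2] 0.83 [0.5741 0.123  0.    ]
jig scene [320.9 174.2] 0.7 [0.2709 0.0508 0.    ]
jig top [295.9 219.2] 0.94 [0.5669 0.1295 0.    ]
jig top [288.8 162.6] 0.62 [0.7283 0.1811 0.    ]
0.9 [0.18965682 0.64783054 0.23133876] [-9.06811496e-06  1.41941932e-01  9.89874986e-01  2.70896943e-05] [-0.17650734 -0.19095488  0.67273391]
```

View pics/scene1.png

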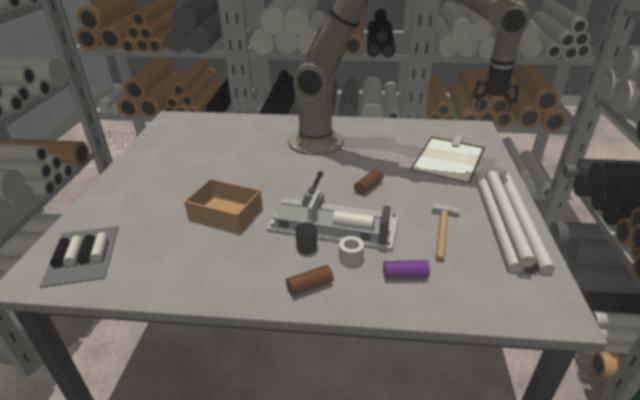

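View pics/top1.png

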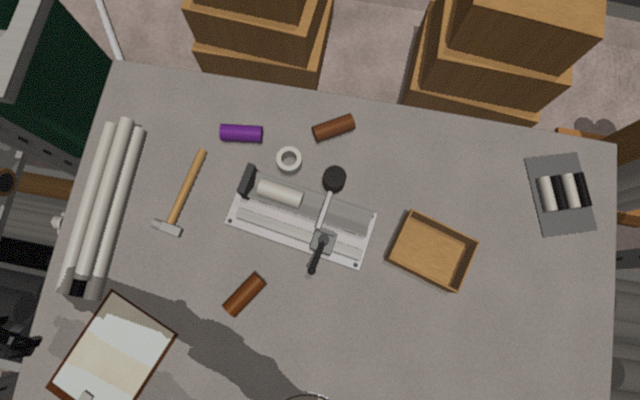

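The candidates for the rod are:
- White rod in the trough: top (280,193), scene (354,218).
- Brown rods: top (333,127) and (245,294).
- Purple rod: top (241,133).
- White and black rods on the grey mat, and long white bars at the left.

By the description I choose the white one in the trough. Next is a close crop to check it.

```bash
python3 - <<'E'
import cv2,numpy as np
a=cv2.imread("pics/top1.png")[150:280,215:385];b=cv2.imread("pics/scene1.png")[165:250,260:405]
a=cv2.resize(a,None,fx=3,fy=3,interpolation=2);b=cv2.resize(b,(510,299//300*300+200 if 0 else 299),interpolation=2)
b=b[:205+0] if 0 else cv2.resize(b,(340,199),interpolation=2)
cv2.imwrite("pics/crop.png",cv2.resize(cv2.imread("pics/top1.png")[150:280,215:385],(784,600),interpolation=2))
cv2.imwrite("pics/crop2.png",cv2.resize(cv2.imread("pics/scene1.png")[165:250,260:405],(800,469),interpolation=2))
E
```

```text
(no output)
```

View pics/crop.png

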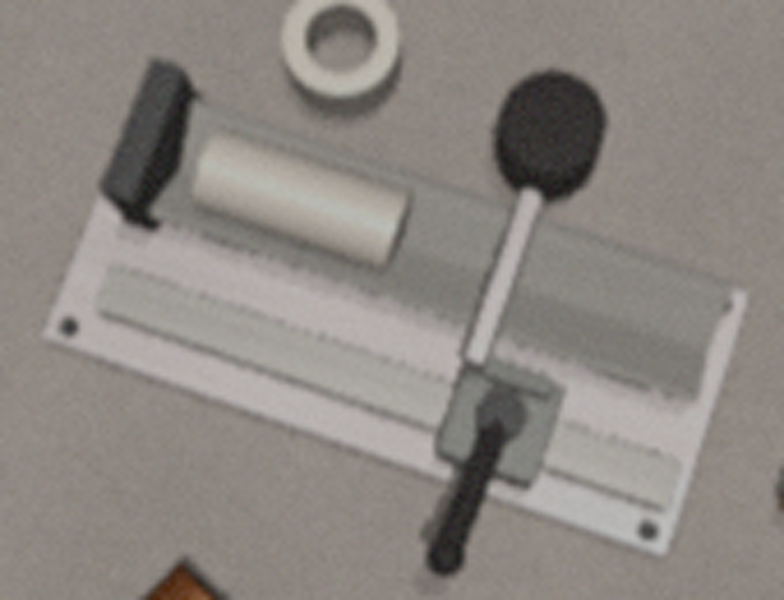

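View pics/crop2.png

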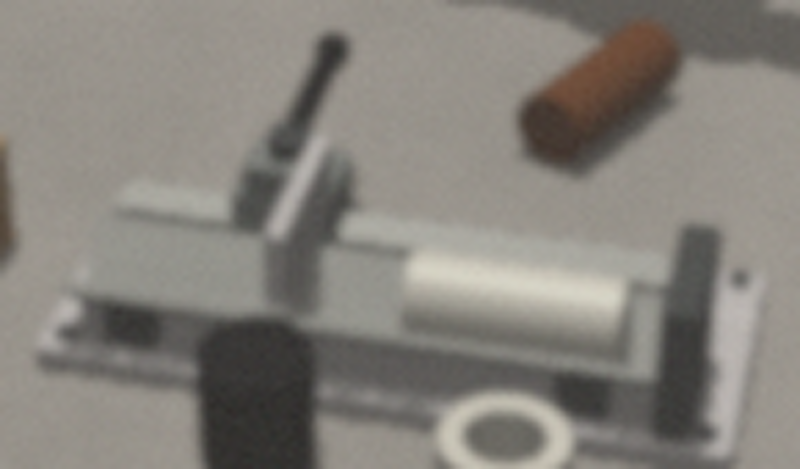

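Crop: the white rod sits in the trough at (300,200), the fence is at the left (150,140), and the lever hub is at (502,412) with its tip at (446,556). The stop plate runs from (475,362) to (530,192). Now I fit the jig model to these pixels.

```bash
cat > fit.py <<'E'
from h import *
from scipy.optimize import least_squares
P={c:bot.read_camera(c) for c in("scene","top")}
T=lambda x,y:(215+x/4.612-.4,150+y/4.615-.4); S=lambda x,y:(260+x/5.517-.4,165+y/5.517-.4)
pts=lambda s,l,r:{'c1':(-85,200,16),'c2':(-85,-200,16),'c3':(85,-200,16),'hub':(-40,s-140,98),
 'tip':(-40-85*np.cos(l),s-140+85*np.sin(l),104),'pn':(-20,s-116,112),'pf':(82,s-116,112),'rod':(45,r,84),'c4':(85,200,0)}
ob=[('top','c1',T(45,335)),('top','c2',T(665,553)),('top','c3',T(743,292)),('top','hub',T(502,410)),('top','tip',T(446,556)),('top','pn',T(475,362)),('top','pf',T(530,192)),
('top','rod',T(305,190)),('scene','hub',S(290,130)),('scene','tip',S(333,46)),('scene','pn',S(322,142)),('scene','pf',S(276,234)),('scene','rod',S(517,258))]
def W(v,k):
    X,Y,a,s,l,r=v; p=np.array(pts(s,l,r)[k])/1e3; c,d=np.cos(a),np.sin(a)
    return np.array([X+c*p[0]-d*p[1],Y+d*p[0]+c*p[1],p[2]])
f=lambda v:np.concatenate([proj(P[c],W(v,k))[0]-o for c,k,o in ob])
R=least_squares(f,[.57,.126,.2,40,.2,70],x_scale=[.1,.1,.1,10,.1,10],loss='soft_l1')
print(R.x.round(4)); print(f(R.x).reshape(-1,2).round(1).tolist())
for k in('hub','tip','pn','pf','rod'):print(k,W(R.x,k).round(4))
E
python3 fit.py
```

```text
[ 5.67000e-01  1.19100e-01 -1.48900e-01  5.87764e+01  4.70000e-02
  6.74976e+01]
[[-2.6, 2.4], [-0.4, 1.7], [0.7, 0.3], [-0.2, -0.3], [-0.2, -0.7], [-0.6, -1.0], [-0.0, -1.2], [-0.6, -0.1], [-0.4, -0.3], [-0.6, 0.1], [-0.5, -1.9], [-0.6, -0.2], [-1.1, 1.5]]
hub [0.5154 0.0447 0.098 ]
tip [0.432  0.0613 0.104 ]
pn [0.5387 0.0655 0.112 ]
pf [0.6396 0.0504 0.112 ]
rod [0.6215 0.1792 0.084 ]
```

Request:
jog_arm([
  [0,0,-0.136,-544,-503,0,0],
  [0,0,-0.136,-544,-503,0,0],
  [0,0,-0.136,-544,-503,0,0],
  [0,0,-0.136,-544,-503,0,0],
  [0,0,-0.136,-544,-503,0,0],
  [0,0,-0.136,-544,-503,0,0],
  [0,0,-0.136,-544,-503,0,0],
  [0,0,-0.136,-544,-503,0,0],
  [0,0,-0.136,-544,-503,0,0],
  [0,0,-0.136,-544,-503,0,0],
], grip_force=40)

```text
t: 2.25
eef_pos: [0.5118, 0.11, 0.2318]
tool_rot: [0.0, 0.074, 0.997, 0.0]
contact_force: [0.5, 0.7, -0.4]
gripper_width: -0.005
grasp_force: 0.0
```

Request:
jog_arm([
  [0,0,0,-70,-85,40,0],
  [0,0,0,-70,-85,80,0],
  [0,0,0,-70,-85,80,0],
  [0,0,0,-70,-85,80,0],
])

```text
t: 2.75
eef_pos: [0.5671, 0.0172, 0.1508]
tool_rot: [-0.001, 0.075, 0.997, -0.0]
contact_force: [-0.4, 0.2, 0.7]
gripper_width: 0.002
grasp_force: 0.0
```

```bash
cat > look.py <<'E'
import sys
from h import *
o=bot.get_obs();print(o["t"],np.round(o["eef_pos"],4),np.round(o["contact_force"],1))
p={c:bot.read_camera(c) for c in("scene","top")}
tp=np.array(o["eef_pos"])
a=cv2.resize(p["top"]["pixels"][150:280,215:385],(470,360),interpolation=2)
b=cv2.resize(p["scene"]["pixels"][150:250,255:405],(540,360)[:2],interpolation=2)
im=np.zeros((600,800,3),np.uint8); a=cv2.resize(p["top"]["pixels"][150:280,215:385],(392,300),interpolation=2);b=cv2.resize(p["scene"]["pixels"][130:250,255:405],(750,600),interpolation=2)
cv2.imwrite("pics/"+sys.argv[1]+"t.png",cv2.resize(p["top"]["pixels"][150:280,215:385],(784,600),interpolation=2)[:,:,::-1])
cv2.imwrite("pics/"+sys.argv[1]+"s.png",b[:,:,::-1])
print("tcp px",{c:proj(p[c],tp).round(1).tolist() for c in p})
for n,z in dict(stop_face=.085,lever_hub=.098,lever_tip=.104,sample=.059).items():
    for c in p:
        for r in bot.tip_of(n,p[c])[:1]: print(n,c,np.round(r["xy"],1),round(r["score"],2),atz(p[c],r["xy"],z).round(3))
E
python3 look.py a
```

```text
2.75 [0.5671 0.0172 0.1508] [-0.4  0.2  0.7]
tcp px {'scene': [[300.7, 182.3]], 'top': [[338.7, 216.9]]}
lever_hub scene [379.9 221.3] 0.63 [0.675 0.26  0.098]
lever_tip scene [320.6 174.9] 0.7 [0.444 0.067 0.104]
sample scene [372.  180.4] 0.87 [0.393 0.24  0.059]
sample top [279.  194.8] 0.86 [0.615 0.183 0.059]
```

View pics/as.png

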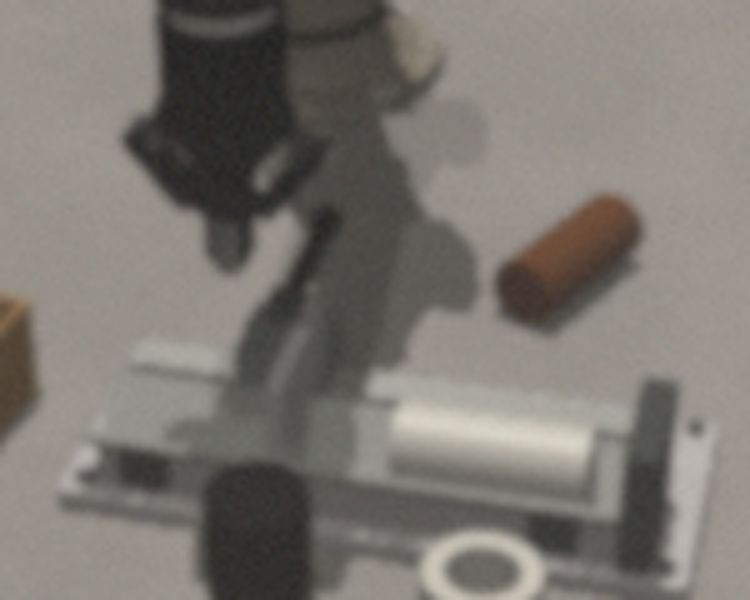

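The gripper tip is at about (232,268), behind the plate and clear of it, with the lever at (330,215). The rod is unmoved at (490,440). I lower to z≈0.088 and push.

Request:
jog_arm([
  [0,0,0,-5,0,40,0],
  [0,0,0,-5,0,63,0],
  [0,0,0,-5,0,63,0],
  [0,0,0,-5,10,63,0],
  [0,0,0,-5,20,63,0],
  [0,0,0,-5,30,63,0],
  [0,0,0,-5,40,63,0],
  [0,0,0,-5,50,63,0],
])

```text
t: 4.25
eef_pos: [0.5805, 0.0661, 0.0888]
tool_rot: [0.001, 0.075, 0.997, -0.0]
contact_force: [0.9, -4.2, 2.4]
gripper_width: -0.002
grasp_force: 1.9
```

Request:
jog_arm([
  [0,0,0,0,8,0,0],
  [0,0,0,0,16,0,0],
  [0,0,0,0,24,0,0],
  [0,0,0,0,32,0,0],
  [0,0,0,0,37,0,0],
  [0,0,0,0,40,0,0],
])

```text
t: 5.0
eef_pos: [0.5856, 0.1049, 0.0882]
tool_rot: [-0.0, 0.075, 0.997, -0.001]
contact_force: [1.1, -6.1, 2.3]
gripper_width: -0.004
grasp_force: 3.0
```

```bash
python3 look.py b
```

```text
5.0 [0.5856 0.1049 0.0882] [ 1.1 -6.1  2.3]
tcp px {'scene': [[328.7, 203.8]], 'top': [[305.1, 208.3]]}
stop_face scene [339.9 208.9] 0.83 [0.605 0.141 0.085]
sample scene [370.3 179.5] 0.93 [0.388 0.235 0.059]
sample top [331.4 128.2] 0.9 [0.831 0.075 0.059]
```

View pics/bs.png

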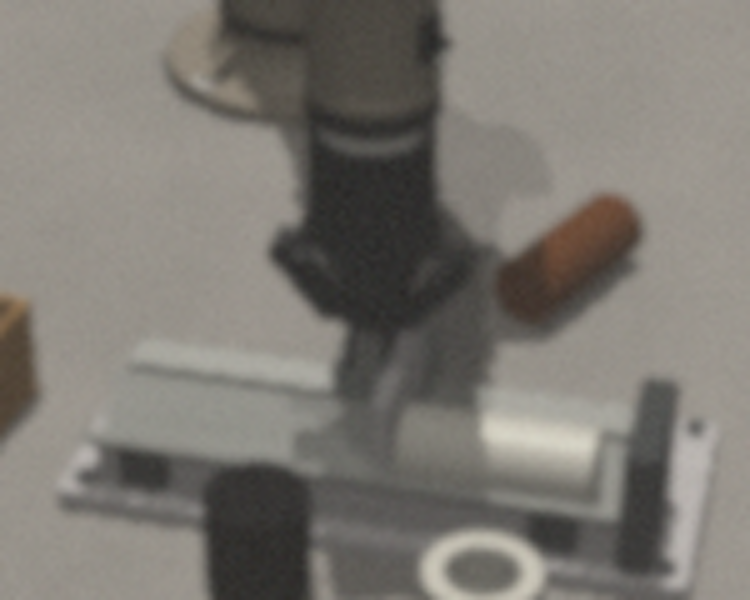

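The plate has reached the rod, which spans 400–600. About 20 mm remains to the fence face at about 625.

Request:
jog_arm([
  [0,0,0,0,4,0,0],
  [0,0,0,0,8,0,0],
  [0,0,0,0,11,0,0],
  [0,0,0,0,14,0,0],
  [0,0,0,0,15,0,0],
])

```text
t: 6.12
eef_pos: [0.588, 0.1197, 0.0882]
tool_rot: [0.0, 0.075, 0.997, -0.0]
contact_force: [2.6, -6.2, 0.5]
gripper_width: -0.002
grasp_force: 2.8
```

Request:
jog_arm([
  [0,0,0,0,2,0,0],
  [0,0,0,0,4,0,0],
  [0,0,0,0,5,0,0],
])

```text
t: 6.5
eef_pos: [0.5888, 0.1245, 0.0882]
tool_rot: [0.0, 0.075, 0.997, -0.0]
contact_force: [2.0, -5.3, 0.9]
gripper_width: -0.002
grasp_force: 2.8
```

Request:
jog_arm([
  [0,0,0,0,2,0,0],
  [0,0,0,0,3,0,0],
  [0,0,0,0,4,0,0],
])

```text
t: 6.88
eef_pos: [0.5888, 0.1247, 0.0882]
tool_rot: [-0.001, 0.076, 0.997, -0.002]
contact_force: [-0.7, -14.5, 5.1]
gripper_width: 0.003
grasp_force: 7.4
```

Request:
jog_arm([
  [0,0,0,0,4,0,0],
  [0,0,0,0,4,0,0],
  [0,0,0,0,-15,0,0],
  [0,0,0,0,-40,-30,0],
  [0,0,0,0,-54,-62,0],
  [0,0,0,50,-54,-62,0],
  [0,0,0,100,-54,-62,0],
  [0,0,0,129,-54,-62,0],
  [0,0,0,129,-54,-62,0],
])

```text
t: 8.0
eef_pos: [0.4508, 0.0966, 0.1501]
tool_rot: [-0.001, 0.073, 0.997, 0.001]
contact_force: [0.2, 1.1, -0.2]
gripper_width: 0.0
grasp_force: 0.0
```

```bash
python3 look.py c
```

```text
8.0 [0.4508 0.0966 0.1501] [ 0.2  1.1 -0.2]
tcp px {'scene': [[329.4, 164.4]], 'top': [[298.0, 258.2]]}
stop_face scene [344.7 210.5] 0.76 [0.613 0.156 0.085]
stop_face top [292. 195.] 0.66 [0.615 0.146 0.085]
lever_hub scene [338.  192.4] 0.56 [0.535 0.131 0.098]
lever_tip scene [335.8 223.3] 0.54 [0.702 0.134 0.104]
sample scene [369.4 180.9] 0.96 [0.397 0.231 0.059]
sample top [332.8 125.5] 0.98 [0.84  0.072 0.059]
```

View pics/cs.png

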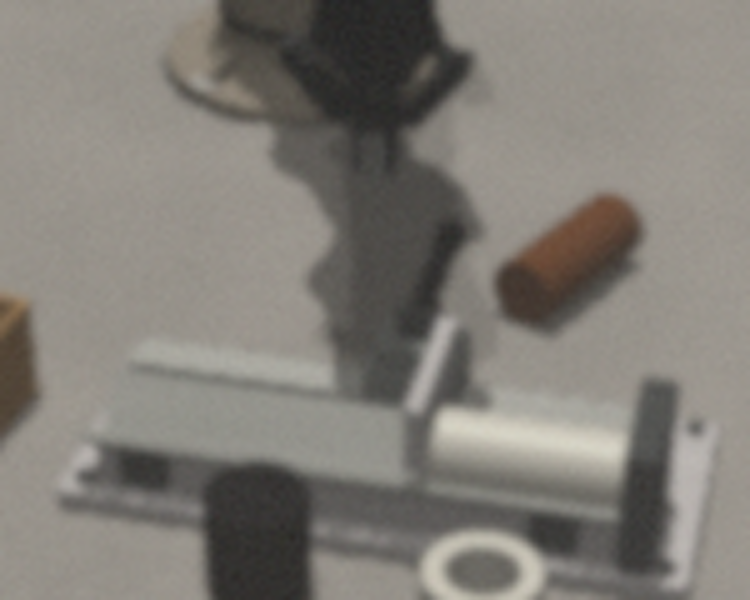

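View pics/ct.png

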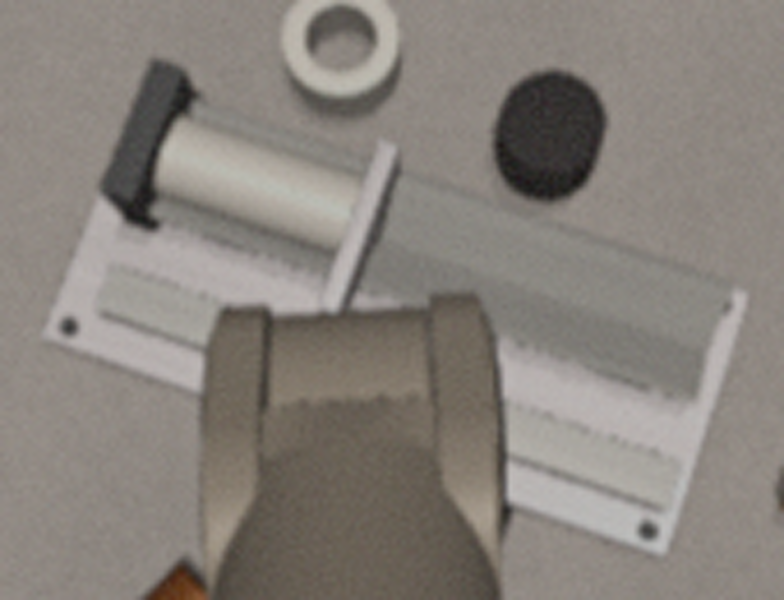

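The rod now touches the fence with the plate against it (top: rod 160–350, plate at 360). The lever tip shows at scene crop (455,228), about 40 mm ahead of the finger. I lower and start swinging.

Request:
jog_arm([
  [0,0,0,0,0,40,0],
  [0,0,0,0,0,62,0],
  [0,0,0,0,0,62,0],
  [0,0,0,-4,12,62,0],
  [0,0,0,-5,21,62,0],
  [0,0,0,-4,31,62,0],
  [0,0,0,-3,41,62,0],
  [0,0,0,-4,50,62,0],
  [0,0,0,-5,59,62,0],
])

```text
t: 9.62
eef_pos: [0.4671, 0.1528, 0.0881]
tool_rot: [-0.0, 0.074, 0.997, -0.0]
contact_force: [0.3, -3.9, -0.3]
gripper_width: 0.0
grasp_force: 1.4
```

Request:
jog_arm([
  [0,0,0,-4,10,0,0],
  [0,0,0,-9,19,0,0],
  [0,0,0,-14,26,0,0],
  [0,0,0,-20,32,0,0],
  [0,0,0,-25,36,0,0],
  [0,0,0,-30,39,0,0],
])

```text
t: 10.38
eef_pos: [0.5028, 0.1868, 0.0881]
tool_rot: [-0.0, 0.074, 0.997, -0.0]
contact_force: [-3.3, -2.6, -1.6]
gripper_width: -0.001
grasp_force: 1.6
```

Request:
jog_arm([
  [0,0,0,-5,3,0,0],
  [0,0,0,-8,4,0,0],
  [0,0,0,-11,5,0,0],
  [0,0,0,-11,5,0,0],
])

```text
t: 10.88
eef_pos: [0.5089, 0.1896, 0.0872]
tool_rot: [-0.006, 0.074, 0.997, -0.001]
contact_force: [-17.4, -3.5, 8.5]
gripper_width: 0.0
grasp_force: 8.5
```

Force jumped to 17 N where the geometry predicts 1.4 rad, so this is the hard stop. I back off and look.

Request:
jog_arm([
  [0,0,0,10,0,0,0],
  [0,0,0,35,0,0,0],
  [0,0,0,40,0,-60,0],
  [0,0,0,40,60,-120,0],
  [0,0,0,40,120,-140,0],
  [0,0,0,40,180,-140,0],
  [0,0,0,40,230,-140,0],
  [0,0,0,40,230,-140,0],
])

```text
t: 11.88
eef_pos: [0.508, 0.431, 0.2287]
tool_rot: [0.001, 0.07, 0.998, 0.003]
contact_force: [-0.3, -1.2, -0.8]
gripper_width: -0.001
grasp_force: 0.0
```

```bash
python3 look.py d
```

```text
11.875 [0.508  0.431  0.2287] [-0.3 -1.2 -0.8]
tcp px {'scene': [[439.2, 155.7]], 'top': [[156.4, 204.3]]}
stop_face scene [346.8 214.1] 0.63 [0.63  0.163 0.085]
stop_face top [290.7 194.8] 0.57 [0.615 0.149 0.085]
lever_hub scene [338.8 192.5] 0.74 [0.535 0.133 0.098]
lever_hub top [295.8 226.6] 0.56 [0.532 0.119 0.098]
lever_tip scene [364.8 190.4] 0.58 [0.526 0.215 0.104]
lever_tip top [259.4 222. ] 0.6 [0.527 0.213 0.104]
sample scene [363.1 223.3] 0.9 [0.638 0.213 0.059]
sample top [241.2 295.1] 0.89 [0.337 0.228 0.059]
```

View pics/dt.png

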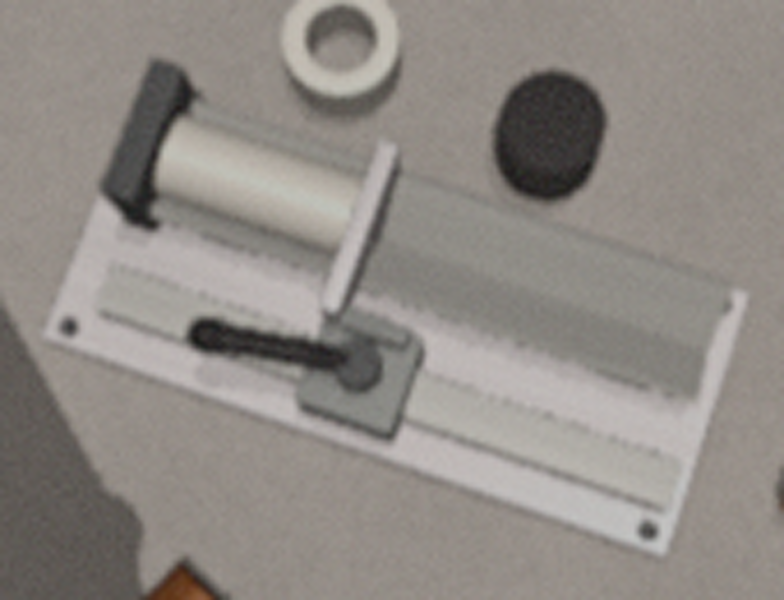

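View pics/ds.png

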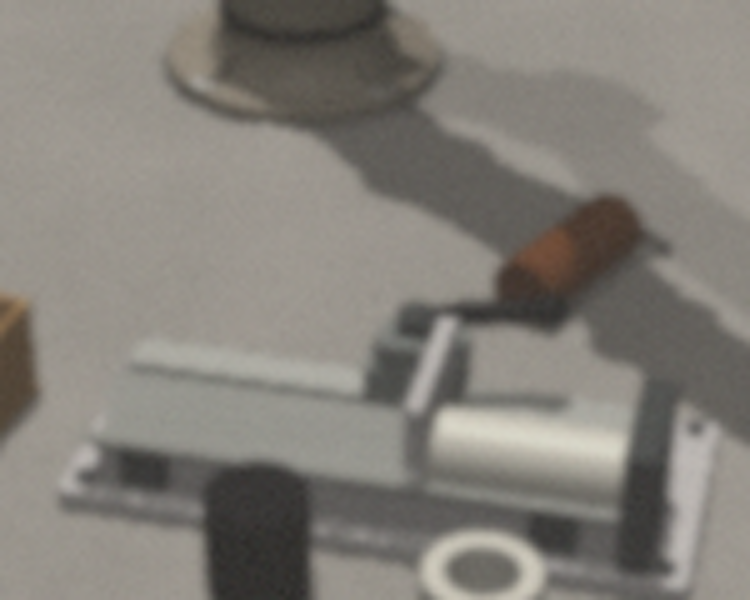

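The lever measures about 1.37 rad (top crop: hub (358,365), tip (207,334)). The rod is between fence and plate, with the plate touching it at (355,210). I'm handing in.

```bash
python3 -c "
from station import bot
print(bot.hand_in())"
```

```text
the job is handed in; nothing more can be done
None
```

The job is handed in at about 12 s of the 45 s allowed; the hand-in gave no verdict. In the last images the rod is home against the fence, the stop plate rests on it, the lever is locked at about 1.37 rad, and the arm is clear with none of the bystanders touched.

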